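# Sort two viscometer bobs with the leaning bore gauge

## Task

Sort the two steel bobs with the leaning bore gauge: let the one that fits slide down through its bore into the catch tray under it, and stand the one that is too thick upright in the separate grey reject tray. Leave the pen, the beaker and the roll of tape where they are.

Things in the scene. Friction and masses are not known exactly. Their poses are not given: they have to be found in the camera images.
- bob_a: One of two upright steel bobs, 102 mm long, 0.1-0.2 kg: round body 46 mm high with 4 mm bevels, a 12 mm neck up to 66 mm, then a 16 x 16 mm square tang (66 to 102 mm) to hold it by. One body is 36 mm in diameter, the other 46 mm: try them in the gauge, or compare them, to find which. Origin: centre of the underside; z up along the bob, x and y square to the tang's faces.
- bob_b: The other bob: the same but for the diameter of its body; see bob_a.
- bob_a_mid (a point): Point on the axis of bob_a, 23 mm above its underside (middle of the round body).
- bob_b_mid (a point): Point on the axis of bob_b, 23 mm above its underside (middle of the round body).
- gauge: Fixed gauge: grey catch tray 210 (x) by 132 mm (y), walls 34 mm high, black floor; over its front an aluminium plate 96 x 104 x 22 mm with a through bore of 41 mm, between two side cheeks that do not rise above the plate. Plate and bore lean: bore axis 25 degrees from vertical, running down and towards the gauge's +x. Origin: centre of the underside, z up.
- bore_mouth (a point): Centre of the bore in the plate's upper face, 140 mm above the worktop, 55 mm towards -x from the gauge's origin; the mouth faces up and to the gauge's -x (the robot's side). The 36 mm bob, let go in the bore, slides through by its own weight and drops into the catch tray; the 46 mm bob stops at the mouth.
- bore_mid (a point): Centre of the bore halfway through the plate: 11 mm down the bore's axis from bore_mouth.
- catch_floor (a point): Centre of the catch tray's floor, 5 mm above the worktop.
- reject_tray: Fixed shallow grey plastic tray, 120 x 120 mm, walls 22 mm high and 4 mm thick, floor 4 mm up; a fixed instrument, 150 mm high at its front, stands close behind it and right of the gauge: carry things over at a height clear of it. Origin: centre of the underside.
- pen: Black pen, 141 mm long, lying near the front edge; bystander. Origin: underside of its middle.
- beaker: Small clear plastic beaker, 61 mm high, 64 mm wide; bystander left of the gauge. Origin: centre of the underside.
- tape: Roll of brown tape, 96 mm wide, 48 mm high; bystander left of and behind the gauge. Origin: centre of the underside.
Mind the look-alikes: they are no part of the job. Leave any blue look-alike of the bob_b alone.

How it is judged:
By the outcome, as a careful person would: the job done as asked, in the order asked, and still so for the second after the job is handed in, with the robot touching nothing.
It also fails if it takes over 58 s, if anything falls off the work surface, if the arm or the gripper's body presses on something with over 40 N, if the wrist force passes 120 N, or if a joint passes its speed limit or range.

## Robot

A 7-joint arm with a two-finger parallel gripper is mounted at the origin on a cart in front of the work surface, level with it; the furniture and walls round the work are solid. World frame = base frame: x ahead of the robot, y to its left, z up, the work surface at z = 0. Lengths are in m, angles in rad, forces in N, time in s.
With the tool pointing down it reaches from about 0.4 to 0.925 m from the base axis. Payload 5.6 kg.
Tool frame: the origin (TCP) lies at the very end of the fingers, on their centre line; the grasp point (between the pads) lies 19 mm behind it (hold_point_z is the distance from the TCP to the grasp point, in m); z points along the fingers, y is the line along which they close (so a half turn about z gives the same grasp; the last joint's range is limited). The gripper opens to 85 mm and grips with 20 to 120 N. Pads are 22 mm wide; open, the fingers measure 114 mm over their backs; the gripper's body (76 mm by 85 mm) begins 54 mm behind the grasp point. The pads swing forward as they close: fully open they stand 13 mm farther back than shut.
Start: joints at [-0.043, 0.468, -0.012, 1.603, 0.006, 1.071, -0.056], TCP at [0.65, -0, 0.231] pointing down, gripper open.
Joint ranges: [-2.53, 2.53], [-0.31, 2.02], [-1.57, 1.55], [0.28, 2.44], [-1.29, 4.43], [0.15, 1.84], [-2.92, 2.92]. Speed limits (rad/s): [2.57, 2.57, 3.14, 3.14, 3.14, 3.14, 3.14].

## Interface

Orientations are given as a unit quaternion [x, y, z, w].
In Python, from cell import * gives the robot as it stands.
- The arm moves only by the tool apply_moves, never from a script. Its argument "rows" is text: rows parted by semicolons, each of 7 numbers parted by spaces: the shift along the tool's x, y, z scaled (see below), then the turn, a rotation vector about the tool's x, y, z scaled (see below), then the closure, from -1 (fully open) to 1 (shut). A call has 1 to 8 rows; each row is the pose to reach, as a shift and turn from the pose commanded when the call began, along the tool's axes at that moment, turning the shorter way round; what a row does not reach only later rows make up. The controller multiplies each number of a shift by 150 mm and each number of a turn by 180 degrees. A row lasts 1/12 s, in which the tool goes at most 41.7 mm and 7.16 degrees, less where a joint would pass 70% of its speed; a pose out of reach is approached as far as the arm can. A call with a number of a shift or a turn outside -1 to 1 is refused whole. A call with a gripper value outside its range is refused whole. The fingers move at their own pace and stop on an object; the grip force is fixed at half the most. Time passes only in rows, so rows that repeat a pose let the fingers close. It gives the time, the measured TCP pose, the force, the opening and the grip force at its end, in the units of the state.
- observe(): the state, without advancing time (a new reading comes with each control period).
- read_camera(name): name is "scene" or "side" or "wrist"; returns a dict with "frame" (400x640x3 uint8, red, green, blue), "z_map" (400x640 float32, m along the optical axis (not along the pixel's ray), 0 where there is no reading), "intrinsics" (3x3 intrinsics, pixels), "rvec" (rotation vector, rad) and "tvec" (3), from world to camera coordinates, as OpenCV has them. Camera axes: x right, y down, z forward; pixel columns grow to the right and rows downward; lengths in m; the calibration is good to about 2 mm. A picture is of the moment at which its call begins.
- close_job(): hands the job in; it is judged then, once.
The state is a dict: "clock": time; "joints": joint angles; "joint_vel": joint speeds; "tau": joint torques, N m; "tcp_pos": TCP position; "tool_rot": TCP orientation; "wrist_force": force on the tool from outside, world axes, zero at the start; "wrist_torque": the same for the moment, N m; "gripper_width": opening from 0.0 (shut) to 1.0 (fully open); "gripper_force": force on a finger pad.
Only numpy, scipy, OpenCV 4.12 (cv2) and the standard library are available. Lean on these libraries where they do the work, as an engineer would, in place of code of your own. Each camera call takes 0.05 s, during which the arm holds its last target. There are 200 camera calls.

## Working session

There is one attempt and no reset: what is moved stays moved. The work goes in short steps, Python scripts to look and compute and a tool call to move; the robot and the scene stay as the last step left them, time stands still between calls to the robot, and variables do not carry over. Pictures are saved under pics/ and viewed, at most 10 in all, crops included, and the job is handed in when it is done.

Besides the shell and the picture viewer there is one more tool, called by a JSON object that holds its "name" and its "arguments", one argument or row to a line. apply_moves: Moves the arm, as the interface text tells. Its arguments: {"type":"object","properties":{"rows":{"type":"string"}},"required":["rows"]}

```bash
mkdir -p pics; ls
cat > h.py <<'E'
from cell import *
import numpy as np, cv2
from scipy.spatial.transform import Rotation as R
def pts(c):
    K=c["intrinsics"];z=c["z_map"];v,u=np.indices(z.shape)
    P=np.stack([(u-K[0,2])/K[0,0]*z,(v-K[1,2])/K[1,1]*z,z],-1)
    M=cv2.Rodrigues(np.array(c["rvec"],float))[0]
    return (P-np.array(c["tvec"]).reshape(3))@M
def save(n,img): cv2.imwrite("pics/"+n,img[:,:,::-1])
E
python3 - <<'E'
from h import *
o=observe();print(o)
for n in("scene","side"):
    c=read_camera(n);save(n+"0.png",c["frame"]);np.savez(n+"0.npz",P=pts(c),f=c["frame"])
    M=cv2.Rodrigues(np.array(c["rvec"],float))[0];print(n,-M.T@np.array(c["tvec"]).reshape(3))
E
```

```text
pics
{'clock': 0.0, 'joints': array([-0.04300311,  0.4684101 , -0.01162255,  1.60366635,  0.00601134,
        1.07142516, -0.05627761]), 'joint_vel': array([-0.00133055,  0.00173896, -0.00086404, -0.0003779 , -0.00145791,
        0.00032597, -0.00068061]), 'tau': array([-1.81076980e-04, -5.32374322e+01,  2.12178100e-02, -2.51299274e+01,
        1.13576866e-02,  7.69772858e-03, -1.10212341e-06]), 'tcp_pos': array([ 6.49408718e-01, -5.92829825e-05,  2.30299313e-01]), 'tool_rot': array([ 7.07111843e-01,  7.07101099e-01, -7.07087083e-04, -6.15093634e-04]), 'wrist_force': array([-0.271737  , -0.66980352,  0.16728271]), 'wrist_torque': array([-0.02038729,  0.0116127 , -0.00402431]), 'gripper_force': 0.0, 'gripper_width': 0.9966646022315233}
scene [-0.57817917 -0.07094818  1.01825338]
side [-0.35279031 -0.51879433  0.92248767]
```

View pics/scene0.png

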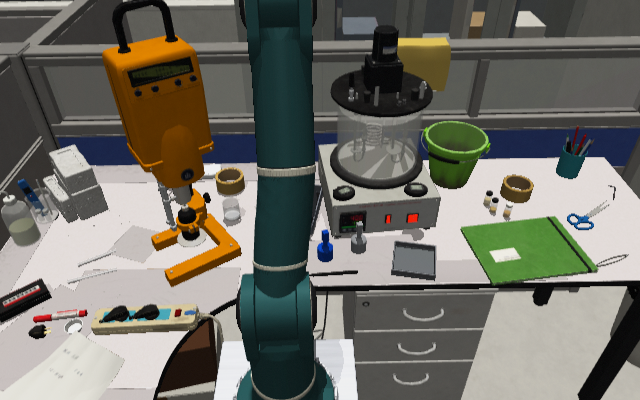

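View pics/side0.png

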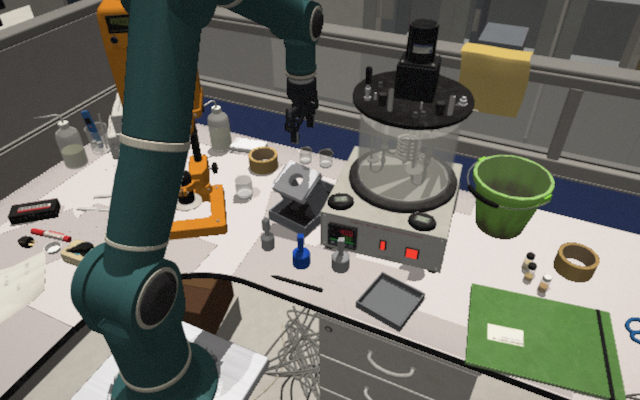

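The side view shows two grey steel bobs at (267,237) and (341,258). A blue look-alike stands between them at (301,255), and I'll leave it alone. The gauge is at (298,190) with its bore at (296,180), and the reject tray is at (390,300). I'll confirm with an enlarged crop and measure.

Run:
```python
from h import *
d=np.load("side0.npz");P=d["P"];f=d["f"]
save("crop.png",cv2.resize(f[140:340,225:435],None,fx=3.6,fy=2.95,interpolation=cv2.INTER_CUBIC) if 0 else cv2.resize(f[145:335,230:435],None,fx=3,fy=3,interpolation=cv2.INTER_CUBIC))
for n,(u0,u1,v0,v1) in dict(L=(255,278,212,252),blue=(290,314,230,272),Rr=(328,354,230,275)).items():
    q=P[v0:v1,u0:u1].reshape(-1,3)
    for a,b in((.005,.042),(.048,.064),(.068,.099),(.099,.11)):
        s=q[(q[:,2]>a)&(q[:,2]<b)]
        if len(s): print(n,a,len(s),s.min(0).round(3),s.max(0).round(3),s.mean(0).round(4))
# region points
q=P[270:335,350:430].reshape(-1,3);s=q[(q[:,2]>.015)&(q[:,2]<.03)];print("tray rim",len(s),cv2.minAreaRect(s[:,:2].astype(np.float32)))
# plate plane
q=P[160:205,270:325].reshape(-1,3);q=q[(q[:,2]>.08)&(q[:,2]<.19)]
print(len(q),q.min(0),q.max(0))
```

```text
L 0.005 201 [ 0.423 -0.01   0.005] [0.576 0.064 0.042] [0.4697 0.016  0.0231]
L 0.048 29 [ 0.435 -0.005  0.048] [0.449 0.017 0.064] [0.4408 0.0053 0.0534]
L 0.068 81 [ 0.432 -0.002  0.069] [0.452 0.016 0.099] [0.44   0.0052 0.0846]
L 0.099 22 [0.436 0.001 0.099] [0.451 0.016 0.105] [0.4428 0.0077 0.1021]
blue 0.005 225 [ 0.402 -0.125  0.005] [ 0.541 -0.033  0.042] [ 0.4336 -0.1003  0.0222]
blue 0.048 40 [ 0.409 -0.12   0.048] [ 0.438 -0.086  0.064] [ 0.4224 -0.1029  0.0523]
blue 0.068 57 [ 0.416 -0.111  0.069] [ 0.433 -0.095  0.099] [ 0.4211 -0.1043  0.0843]
blue 0.099 30 [ 0.418 -0.112  0.099] [ 0.438 -0.093  0.104] [ 0.4262 -0.1013  0.1018]
Rr 0.005 304 [ 0.432 -0.222  0.005] [ 0.513 -0.142  0.042] [ 0.4643 -0.1941  0.0258]
Rr 0.048 130 [ 0.437 -0.218  0.048] [ 0.506 -0.144  0.064] [ 0.4825 -0.1866  0.0541]
Rr 0.068 230 [ 0.446 -0.212  0.068] [ 0.506 -0.145  0.099] [ 0.4861 -0.1892  0.0807]
Rr 0.099 28 [ 0.448 -0.207  0.099] [ 0.466 -0.19   0.104] [ 0.456  -0.1983  0.1012]
tray rim 466 ((0.40121138095855713, -0.35176679491996765), (0.12158689647912979, 0.1254529505968094), 78.0491714477539)
1478 [ 0.53383626 -0.07596933  0.08018107] [0.65611351 0.0537832  0.16332406]
```

View pics/crop.png

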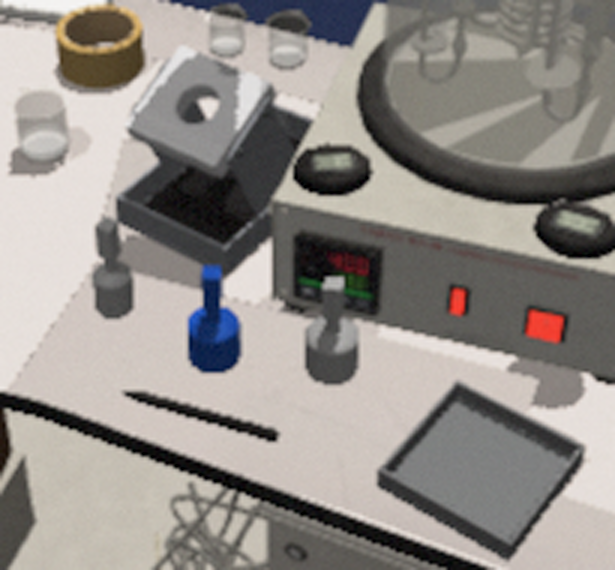

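Candidates in the side view:
- **Left grey, (267,237):** the slim steel bob.
- **Right grey, (341,258):** the thick steel bob.
- **Blue, (301,255):** the look-alike, which I exclude by its colour.

Next I'll measure body widths, tang yaws and gauge pose.

Run:
```python
from h import *
from scipy.optimize import least_squares
d=np.load("side0.npz");P=d["P"];f=d["f"]
C=np.array([-0.3528,-0.5188])
for n,(u0,u1,v0,v1),c0 in (("L",(255,278,212,252),(.443,.008)),("Rr",(328,354,230,275),(.457,-.198))):
    q=P[v0:v1,u0:u1].reshape(-1,3);q=q[np.linalg.norm(q[:,:2]-c0,axis=1)<.035]
    s=q[(q[:,2]>.008)&(q[:,2]<.040)][:,:2]
    r=least_squares(lambda x:np.hypot(*(s-x[:2]).T)-x[2],[*c0,.02],loss="soft_l1",f_scale=.001);print(n,"body",r.x.round(4),len(s),"rms",np.std(r.fun).round(4))
    t=q[(q[:,2]>.1)];print("top",len(t),np.median(t,0).round(4),cv2.minAreaRect(t[:,:2].astype(np.float32)))
    t=q[(q[:,2]>.070)&(q[:,2]<.098)][:,:2]
    def sq(x):
        l=(t-x[:2])@np.array([[np.cos(x[2]),-np.sin(x[2])],[np.sin(x[2]),np.cos(x[2])]])
        return np.abs(l).max(1)-.008
    b=min((least_squares(sq,[*c0,a],loss="soft_l1",f_scale=.001) for a in np.arange(0,1.57,.2)),key=lambda r:r.cost);print("tang",b.x[:2].round(4),np.degrees(b.x[2])%90,b.cost,len(t))
# plate upper face plane: RANSAC-ish
v,u=np.mgrid[158:206,268:328];q=P[v,u].reshape(-1,3);q=q[(q[:,2]>.1)&(q[:,2]<.2)]
rng=np.random.default_rng(0);best=None
for _ in range(500):
    a,b,c=q[rng.choice(len(q),3,False)];nn=np.cross(b-a,c-a);L=np.linalg.norm(nn)
    if L<1e-5: continue
    nn/=L;k=abs((q-a)@nn)<.002
    if best is None or k.sum()>best.sum(): best=k
s=q[best];m=s.mean(0);nn=np.linalg.svd(s-m)[2][2];nn*=np.sign(nn[2]);print("plate",len(s),m,nn,"tilt",np.degrees(np.arccos(nn[2])),"yaw",np.degrees(np.arctan2(-nn[1],-nn[0])))
ex=np.array([-nn[0],-nn[1],0]);ex/=np.linalg.norm(ex);ey=np.array([-ex[1],ex[0],0]);eu=np.cross(ey,nn)
a=np.stack([(s-m)@eu,(s-m)@ey],1);print(cv2.minAreaRect((a*1000).astype(np.float32)), np.percentile(a,[0,1,99,100],axis=0))
# hole via occupancy raster in plane coords
g=np.zeros((160,160),np.uint8)
for x,y in a*1000: cv2.circle(g,(int(round(x+80)),int(round(y+80))),3,255,-1)
cs,h=cv2.findContours(g,cv2.RETR_CCOMP,cv2.CHAIN_APPROX_NONE)
for i,c in enumerate(cs):
    A=cv2.contourArea(c)
    if A>300:
        (x,y),r=cv2.minEnclosingCircle(c);M=cv2.moments(c);x=M["m10"]/M["m00"];y=M["m01"]/M["m00"]
        print(h[0][i][3],A,r,"ctr",m+eu*(x-80)/1000+ey*(y-80)/1000,cv2.minAreaRect(c))
c=read_camera("wrist");save("wrist0.png",c["frame"])
```

```text
L body [0.4438 0.0077 0.0173] 120 rms 0.0014
top 21 [0.4423 0.008  0.1022] ((0.44359090924263, 0.008783983998000622), (0.01477700937539339, 0.014116288162767887), 85.89430236816406)
tang [0.4446 0.0081] 84.37363975814506 4.6166722779000874e-05 72
Rr body [ 0.4575 -0.1982  0.0223] 160 rms 0.0014
top 22 [ 0.455  -0.1971  0.1017] ((0.4567467272281647, -0.19789496064186096), (0.014259719289839268, 0.015350649133324623), 26.546281814575195)
tang [ 0.4574 -0.1979] 3.8346790876754318 3.8111435830703126e-05 55
plate 650 [ 0.58450728 -0.00920079  0.13915599] [-0.42265532  0.07626227  0.90307616] tilt 25.43459217634478 yaw -10.228173438768183
((-0.16966629028320312, -1.084442138671875), (113.4064712524414, 98.03949737548828), 89.6263198852539) [[-0.04907509 -0.05779281]
 [-0.04763342 -0.05460229]
 [ 0.04770115  0.0521297 ]
 [ 0.04904801  0.05571821]]
-1 10583.5 71.89581298828125 ctr [ 0.58477183 -0.01004005  0.13935068] ((80.0, 79.0), (120.0, 104.0), 90.0)
0 1256.5 23.74747657775879 ctr [ 0.58434433 -0.01008294  0.13915422] ((79.9310302734375, 78.32758331298828), (41.02446746826172, 44.76151657104492), 41.6335334777832)
```

View pics/wrist0.png

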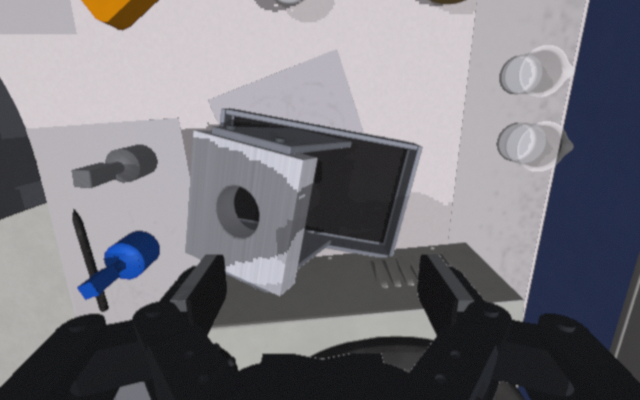

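The wrist view shows the thin steel bob at (115,165), the blue look-alike at (120,265) and the bore at (238,211). Radii of 17.3 mm on the left and 22.3 mm on the right confirm that the left bob is the 36 mm one. I'll refine the tang and bore from wrist depth.

```bash
cat >> h.py <<'E'
from scipy.optimize import least_squares
def tang(q,c0,z0=.07,z1=.098):
    q=q[np.linalg.norm(q[:,:2]-c0,axis=1)<.03]
    t=q[(q[:,2]>z0)&(q[:,2]<z1)][:,:2]
    def sq(x):
        l=(t-x[:2])@np.array([[np.cos(x[2]),-np.sin(x[2])],[np.sin(x[2]),np.cos(x[2])]])
        return np.abs(l).max(1)-.008
    b=min((least_squares(sq,[*c0,a],loss="soft_l1",f_scale=.001) for a in np.arange(0,1.57,.2)),key=lambda r:r.cost)
    s=q[(q[:,2]>.1)]
    return b.x[:2].round(4),np.degrees(b.x[2])%90,len(t),"top",(cv2.minAreaRect(s[:,:2].astype(np.float32)),np.median(s[:,2])) if len(s)>3 else 0
E
python3 - <<'E'
from h import *
c=read_camera("wrist");P=pts(c);np.savez("wrist0.npz",P=P,f=c["frame"])
print(tang(P.reshape(-1,3),(.444,.008)))
q=P[125:300,180:320].reshape(-1,3)
n=np.array([-.4226,.0763,.9031]);m=np.array([.5845,-.0092,.1392])
k=np.ones(len(q),bool)
for _ in range(4):
    k=abs((q-m)@n)<.003; s=q[k];m=s.mean(0);n=np.linalg.svd(s-m,full_matrices=False)[2][2];n*=np.sign(n[2])
print(k.sum(),n,np.degrees(np.arccos(n[2])),np.degrees(np.arctan2(-n[1],-n[0])))
mask=np.zeros(P.shape[:2],np.uint8);mask[125:300,180:320]=(k.reshape(175,140)*255)
cs,h=cv2.findContours(mask,cv2.RETR_CCOMP,cv2.CHAIN_APPROX_NONE)
K=c["intrinsics"];M=cv2.Rodrigues(np.array(c["rvec"],float))[0];C=-M.T@np.array(c["tvec"]).reshape(3)
def cast(p):
    d=np.array([(p[:,0]-K[0,2])/K[0,0],(p[:,1]-K[1,2])/K[1,1],np.ones(len(p))]).T@M
    return C+d*(((m-C)@n)/(d@n))[:,None]
ey=np.cross(n,[1,0,0]);ex=np.array([-n[0],-n[1],0]);ex/=np.linalg.norm(ex);ey=np.array([-ex[1],ex[0],0]);eu=np.cross(ey,n)
for i,cc in enumerate(cs):
    if cv2.contourArea(cc)<400: continue
    X=cast(cc[:,0].astype(float));a=np.c_[(X-m)@eu,(X-m)@ey]
    r=cv2.minAreaRect((a*1000).astype(np.float32))
    f=least_squares(lambda x:np.hypot(*(a-x[:2]).T)-x[2],[*a.mean(0),.02],loss="soft_l1",f_scale=.001).x
    print(h[0][i][3],cv2.contourArea(cc),r,"rectctr",m+eu*r[0][0]/1e3+ey*r[0][1]/1e3,"circ",m+eu*f[0]+ey*f[1],f[2])
# tray outline of gauge, reject tray
d=np.load("side0.npz")["P"][270:335,350:430].reshape(-1,3);s=d[(d[:,2]>.018)&(d[:,2]<.026)];print(cv2.minAreaRect(s[:,:2].astype(np.float32)))
E
```

```text
(array([0.4437, 0.0102]), np.float64(86.08547032764203), 465, 'top', (((0.44423720240592957, 0.010491172783076763), (0.016035715118050575, 0.017037179321050644), 88.65875244140625), np.float64(0.10168266951985572)))
12192 [-0.4143341   0.07811282  0.90676658] 24.937726715134705 -10.676442925804965
-1 13626.5 ((-3.978160858154297, -4.562755584716797), (97.79483795166016, 104.87437438964844), 0.2124321311712265) rectctr [ 0.58532248 -0.00626969  0.14000741] circ [ 0.58617868 -0.00484188  0.14027564] 0.05536152507742954
26 1725.5 ((-3.365459442138672, -3.88983154296875), (39.696353912353516, 41.04835510253906), 65.2021484375) rectctr [ 0.58599311 -0.00571134  0.14026574] circ [ 0.58599233 -0.0058497   0.1402773 ] 0.01998208712336429
((0.40034112334251404, -0.35158029198646545), (0.12150595337152481, 0.12352295219898224), 78.1415786743164)
```

```bash
cat >> h.py <<'E'
def tool(yaw,tilt=0):
    "tool down, closing along x; yaw about world z, tilt leans tool z towards yawed +x (deg)"
    return R.from_euler("z",yaw,degrees=True)*R.from_euler("y",-tilt,degrees=True)*R.from_quat([.70710678,.70710678,0,0])
def plan(pos,rot):
    o=observe();r0=R.from_quat(o["tool_rot"])
    s=r0.inv().apply(np.array(pos)-o["tcp_pos"]);t=(r0.inv()*rot).as_rotvec()
    print("shift",(s/.15).round(3),"turn",(t/np.pi).round(4),"mm",np.linalg.norm(s)*1e3//1,"rows",np.linalg.norm(s)/.0417,np.degrees(np.linalg.norm(t))/7.16)
E
python3 - <<'E'
from h import *
plan((.444,.009,.15),tool(-4.5));plan((.444,.009,.068),tool(-4.5))
E
```

```text
shift [ 0.06  -1.371  0.539] turn [-0.0003  0.      0.025 ] mm 221.0 rows 5.30265802948694 0.6278917458858159
shift [ 0.06  -1.37   1.086] turn [-0.0003  0.      0.025 ] mm 262.0 rows 6.292595663744495 0.6278917458858159
```

{"name": "apply_moves", "arguments": {
  "rows": "0.03 -0.9 0.2 0 0 0.025 -1;0.03 -0.9 0.2 0 0 0.025 -1;0.03 -0.9 0.2 0 0 0.025 -1;0.03 -0.9 0.2 0 0 0.025 -1;0.03 -1.0 0.3 0 0 0.025 -1"
}}

```text
clock: 0.62
tcp_pos: [0.4993, 0.0047, 0.1875]
tool_rot: [0.734, 0.679, 0.001, 0.001]
wrist_force: [-0.5, 1.2, 0.7]
gripper_width: 1.001
gripper_force: 0.0
```

Run:
```python
from h import *
c=read_camera("wrist");P=pts(c);save("wrist1.png",c["frame"])
print(observe()["tcp_pos"],tang(P.reshape(-1,3),(.444,.009)))
plan((.444,.009,.13),tool(-4.5))
```

```text
[0.49467993 0.00440321 0.18384718] (array([0.4437, 0.0102]), np.float64(86.76186248810596), 306, 'top', (((0.4476906955242157, 0.011520307511091232), (0.04549224674701691, 0.029637129977345467), 0.12320784479379654), np.float64(0.2546870034366241)))
shift [ 0.004 -0.337  0.361] turn [-0.0018  0.0003  0.0001] mm 74.0 rows 1.7767025131814087 0.04518206603552492
```

{"name": "apply_moves", "arguments": {
  "rows": "0.006 -0.36 0.38 0 0 0 -1;0.006 -0.36 0.38 0 0 0 -1;0.006 -0.36 0.38 0 0 0 -1;0.006 -0.36 0.38 0 0 0 -1;0.006 -0.36 0.38 0 0 0 -1"
}}

```text
clock: 1.08
tcp_pos: [0.4477, 0.0096, 0.1298]
tool_rot: [0.734, 0.679, 0.001, 0.001]
wrist_force: [0.5, 0.1, -0.4]
gripper_width: 0.999
gripper_force: 0.0
```

Run:
```python
from h import *
print(observe()["tcp_pos"]);plan((.444,.0095,.068),tool(-4))
```

```text
[0.44773703 0.00964005 0.12984206]
shift [-0.003 -0.025  0.412] turn [ 0.0005 -0.0001 -0.0028] mm 61.0 rows 1.4857320534074612 0.0715694930512345
```

{"name": "apply_moves", "arguments": {
  "rows": "0 -0.025 0.2 0 0 0 -1;0 -0.025 0.41 0 0 0 -1;0 -0.025 0.41 0 0 0 -1;0 -0.025 0.41 0 0 0 -1;0 -0.025 0.41 0 0 0 1;0 -0.025 0.41 0 0 0 1;0 -0.025 0.41 0 0 0 1;0 -0.025 0.41 0 0 0 1"
}}

```text
clock: 1.75
tcp_pos: [0.4435, 0.0099, 0.0691]
tool_rot: [0.734, 0.679, 0.001, 0.001]
wrist_force: [-0.7, 0.9, 0.7]
gripper_width: 0.451
gripper_force: 0.0
```

{"name": "apply_moves", "arguments": {
  "rows": "0 0 0 0 0 0 1;0 0 0 0 0 0 1;0 0 0 0 0 0 1;0 0 0 0 0 0 1"
}}

```text
clock: 2.08
tcp_pos: [0.4431, 0.01, 0.0685]
tool_rot: [0.734, 0.679, 0.001, 0.0]
wrist_force: [-0.2, -0.1, 6.6]
gripper_width: 0.178
gripper_force: 58.6
```

Run:
```python
from h import *
plan((.43,.0095,.27),tool(-10.5))
```

```text
shift [-0.01  -0.085 -1.344] turn [ 0.0004 -0.0001  0.0333] mm 201.0 rows 4.8430028460478844 0.8373142589852877
```

{"name": "apply_moves", "arguments": {
  "rows": "0 0 -0.3 0 0 0 1;0 0 -0.6 0 0 0 1;0 0 -0.8 0 0 0 1;0 0 -1 0 0 0 1;0 0 -1 0 0 0 1;0 0 -1 0 0 0 1"
}}

```text
clock: 2.58
tcp_pos: [0.4433, 0.01, 0.2191]
tool_rot: [0.734, 0.679, 0.001, 0.001]
wrist_force: [0.0, 0.4, -1.3]
gripper_width: 0.181
gripper_force: 59.4
```

```bash
cat >> h.py <<'E'
def pre(M,d,L=.0685,yaw=-10.5,tilt=25):
    rot=tool(yaw,tilt);a=rot.apply([0,0,1]);print("axis",a);plan(np.array(M)-a*(L+d),rot)
E
python3 - <<'E'
from h import *
o=observe();print(o["tcp_pos"],o["gripper_width"])
pre((.586,-.007,.140),.05)
E
```

```text
[0.44326414 0.00995172 0.21914102] 0.1808904379546721
axis [ 0.41554148 -0.07701606 -0.90630779]
shift [-0.003  0.626 -0.186] turn [-0.1376 -0.0075  0.0327] mm 97.0 rows 2.349731594214745 3.5609425169938964
```

{"name": "apply_moves", "arguments": {
  "rows": "0 0.2 -0.15 -0.04 -0.002 0.01 1;0 0.4 -0.19 -0.08 -0.005 0.02 1;0 0.55 -0.19 -0.11 -0.0065 0.027 1;-0.003 0.626 -0.186 -0.1376 -0.0075 0.0327 1;-0.003 0.626 -0.186 -0.1376 -0.0075 0.0327 1;-0.003 0.626 -0.186 -0.1376 -0.0075 0.0327 1;-0.003 0.626 -0.186 -0.1376 -0.0075 0.0327 1;-0.003 0.626 -0.186 -0.1376 -0.0075 0.0327 1"
}}

```text
clock: 3.25
tcp_pos: [0.536, 0.0019, 0.2453]
tool_rot: [0.751, 0.625, 0.136, 0.165]
wrist_force: [-0.6, -0.0, -1.1]
gripper_width: 0.175
gripper_force: 59.5
```

Run:
```python
from h import *
o=observe();print(o["tcp_pos"])
for n in("wrist","side"):
    c=read_camera(n);np.savez(n+"2.npz",P=pts(c),f=c["frame"],K=c["intrinsics"],r=c["rvec"],t=c["tvec"]);save(n+"2.png",c["frame"] if n=="wrist" else cv2.resize(c["frame"][60:260,200:400],None,fx=3,fy=3,interpolation=cv2.INTER_CUBIC))
pre((.586,-.007,.140),.05)
```

```text
[0.53601777 0.00187717 0.24529113]
axis [ 0.41554148 -0.07701606 -0.90630779]
shift [ 0.002  0.008 -0.009] turn [-0.0014  0.0004  0.0001] mm 1.0 rows 0.0442863517165648 0.036832216208440426
```

View pics/wrist2.png

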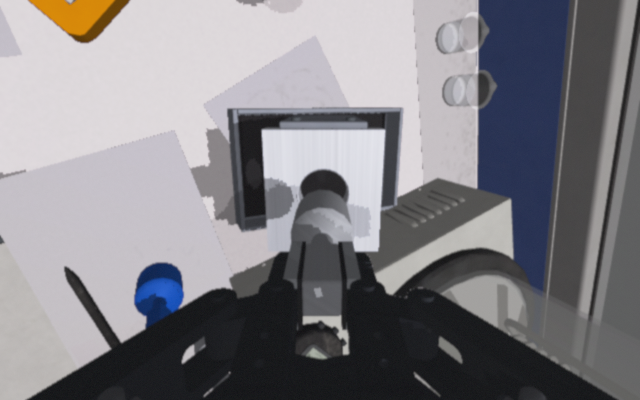

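View pics/side2.png

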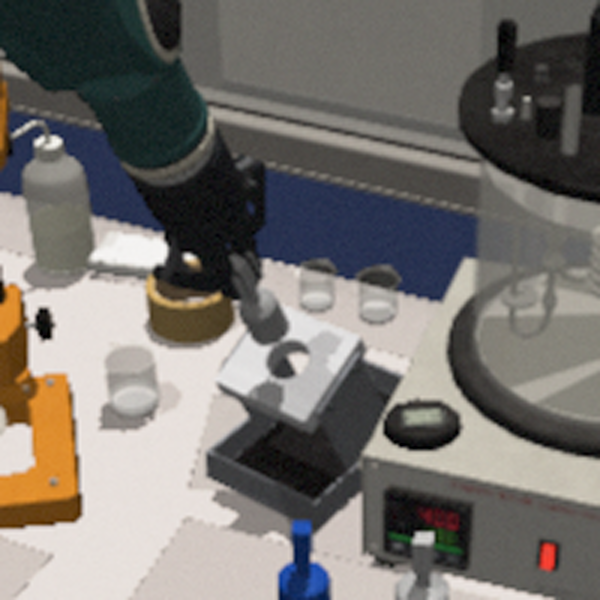

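```bash
cat > m.py <<'E'
from h import *
def meas(P,K,r,t,pos,rot,L=.0685,win=None):
    "bob axis and bore centre in tool coords (x,y at underside / mouth, m)"
    T=(P-pos)@rot.as_matrix()   # tool coords
    x,y,z=np.moveaxis(T,-1,0)
    b=(np.hypot(x,y)<.028)&(z>L-.040)&(z<L-.006); s=T[b]
    f=least_squares(lambda p:np.hypot(s[:,0]-p[0]-p[2]*(s[:,2]-L),s[:,1]-p[1]-p[3]*(s[:,2]-L))-.018,[0,0,0,0],loss="soft_l1",f_scale=.001)
    print("bob",len(s),"underside xy mm",(f.x[:2]*1e3).round(1),"tilt deg",np.degrees(f.x[2:]).round(1),"rms",(np.std(f.fun)*1e3).round(2))
    w=(abs(x)<.06)&(abs(y)<.06)&(z>L+.02)&(z<L+.08)
    s=T[w];m=np.median(s,0);n=np.array([0,0,1.])
    for _ in range(5):
        k=abs((s-m)@n)<.003;q=s[k];m=q.mean(0);n=np.linalg.svd(q-m,full_matrices=False)[2][2];n*=np.sign(n[2])
    print("plate normal in tool deg",np.degrees(n[:2]).round(1),len(q))
    mask=(np.abs((T-m)@n)<.003)&w
    mask=cv2.resize(mask.astype(np.uint8)*255,None,fx=1,fy=1)
    edge=mask.astype(bool)&~cv2.erode(mask,np.ones((3,3),np.uint8)).astype(bool)
    e=T[edge]
    near=e[np.hypot(e[:,0],e[:,1])<.031]
    best=min((least_squares(lambda p:np.hypot(near[:,0]-p[0],near[:,1]-p[1])-.0213,[i,j],loss="cauchy",f_scale=.0008) for i in(-.006,0,.006) for j in(-.006,0,.006)),key=lambda r:r.cost)
    res=np.hypot(near[:,0]-best.x[0],near[:,1]-best.x[1])-.0213
    g=abs(res)<.0015
    ang=np.degrees(np.arctan2(*(near[g]-np.r_[best.x,0])[:,1::-1].T))
    ctr=np.r_[best.x,m[2]-(n[0]*(best.x[0]-m[0])+n[1]*(best.x[1]-m[1]))/n[2]]
    print("bore xyz mm",(ctr*1e3).round(1),"inl",g.sum(),"of",len(g),"arc bins",np.histogram(ang,bins=8,range=(-180,180))[0],"world",(rot.apply(ctr)+pos).round(4))
E
python3 - <<'E'
from m import *
o=observe();pos=o["tcp_pos"];rot=R.from_quat(o["tool_rot"])
for n in("wrist","side"):
    d=np.load(n+"2.npz");print(n);meas(d["P"],d["K"],d["r"],d["t"],pos,rot)
E
```

```text
wrist
bob 819 underside xy mm [ 0.  -0.6] tilt deg [0.1 0.1] rms 0.2
plate normal in tool deg [-0.   0.2] 10035
bore xyz mm [  0.4   0.  116.8] inl 136 of 208 arc bins [ 0 17 24 26 26 27 16  0] world [ 0.5844 -0.0068  0.1396]
side
bob 114 underside xy mm [-1.   0.9] tilt deg [-0.5  0.5] rms 1.21
plate normal in tool deg [0.5 0.6] 731
bore xyz mm [ -1.9  -0.6 117.7] inl 35 of 128 arc bins [3 5 8 3 3 4 5 4] world [ 0.5838 -0.009   0.1385]
```

Wrist view: the bob axis and bore axis agree to within 0.7 mm, the plate normal to 0.2°, with a 48 mm gap at bore (323,185). I'll insert in stages, watching the force.

{"name": "apply_moves", "arguments": {
  "rows": "0.002 0.002 0.1 0 0 0 1;0.002 0.002 0.2 0 0 0 1;0.002 0.002 0.28 0 0 0 1;0.002 0.002 0.33 0 0 0 1;0.002 0.002 0.36 0 0 0 1;0.002 0.002 0.39 0 0 0 1;0.002 0.002 0.39 0 0 0 1"
}}

```text
clock: 3.93
tcp_pos: [0.5605, -0.0023, 0.1922]
tool_rot: [0.751, 0.625, 0.137, 0.165]
wrist_force: [-0.9, 0.5, -1.8]
gripper_width: 0.178
gripper_force: 59.5
```

No contact force, about 10 mm in. Going deeper.

{"name": "apply_moves", "arguments": {
  "rows": "0 0 0.05 0 0 0 1;0 0 0.1 0 0 0 1;0 0 0.15 0 0 0 1;0 0 0.18 0 0 0 1;0 0 0.18 0 0 0 1;0 0 0.18 0 0 0 1"
}}

```text
clock: 4.43
tcp_pos: [0.5715, -0.0043, 0.1677]
tool_rot: [0.751, 0.625, 0.137, 0.165]
wrist_force: [-0.0, -0.4, -1.3]
gripper_width: 0.177
gripper_force: 59.5
```

{"name": "apply_moves", "arguments": {
  "rows": "0 0 0 0 0 0 -1;0 0 0 0 0 0 -1;0 0 0 0 0 0 -1;0 0 0 0 0 0 -1;0 0 0 0 0 0 -1;0 0 0 0 0 0 -1;0 0 0 0 0 0 -1;0 0 0 0 0 0 -1"
}}

```text
clock: 5.1
tcp_pos: [0.5717, -0.0043, 0.1683]
tool_rot: [0.751, 0.625, 0.137, 0.165]
wrist_force: [0.7, 0.1, -0.4]
gripper_width: 0.998
gripper_force: 0.0
```

{"name": "apply_moves", "arguments": {
  "rows": "0 0 -0.3 0 0 0 -1;0 0 -0.6 0 0 0 -1;0 0 -0.8 0 0 0 -1;0 0 -0.8 0 0 0 -1;0 0 -0.8 0 0 0 -1"
}}

```text
clock: 5.52
tcp_pos: [0.5229, 0.0052, 0.2798]
tool_rot: [0.75, 0.624, 0.139, 0.167]
wrist_force: [-0.5, 0.3, -0.6]
gripper_width: 0.998
gripper_force: 0.0
```

Run:
```python
from h import *
a=read_camera("wrist")["frame"];c=read_camera("side");b=c["frame"]
np.savez("side3.npz",P=pts(c),f=b)
im=np.vstack([cv2.resize(b[140:300,220:420],(500,400),interpolation=cv2.INTER_CUBIC)])
im=np.hstack([im,cv2.resize(a[80:340,140:340+120],(300,400))])[:, :800];save("s3.png",im)
print(tang(pts(c).reshape(-1,3),(.4575,-.198)))
plan((.45,-.19,.27),tool(90+4))
plan((.45,-.19,.27),tool(-90+4))
```

```text
(array([ 0.4575, -0.1977]), np.float64(3.6759836724805526), 56, 'top', (((0.4557120203971863, -0.19817505776882172), (0.016430288553237915, 0.014742416329681873), 23.064311981201172), np.float64(0.10234351385834016)))
shift [-1.364 -0.232 -0.056] turn [ 0.0966  0.1255 -0.5703] mm 207.0 rows 4.981549998633491 14.88064205794864
shift [-1.364 -0.232 -0.056] turn [ 0.1172 -0.0903  0.4125] mm 207.0 rows 4.981549998633491 11.01760678079065
```

View pics/s3.png

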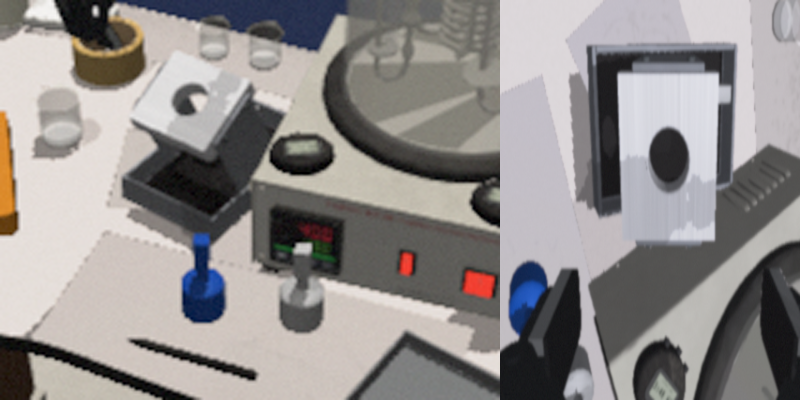

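The bore is clear, with the tang of the bob visible in the catch tray right of the plate (725,95). The thick bob is untouched at (302,285). Before approaching it I'll check clearance to the instrument and the wrist camera offset.

Run:
```python
from h import *
P=np.load("side3.npz")["P"].reshape(-1,3)
for z in(.05,.08,.11,.135,.15):
  for y in(-.12,-.16,-.2,-.24,-.28,-.35):
    s=P[(abs(P[:,2]-z)<.012)&(abs(P[:,1]-y)<.01)&(P[:,0]>.485)&(P[:,0]<.8)]
    if len(s): print(z,y,len(s),np.percentile(s[:,0],[2,20]).round(3),end=" | ")
  print()
c=read_camera("wrist");M=cv2.Rodrigues(np.array(c["rvec"],float))[0];C=-M.T@np.array(c["tvec"]).reshape(3)
o=observe();print("cam in tool",R.from_quat(o["tool_rot"]).inv().apply(C-o["tcp_pos"]),o["joints"].round(2))
s=P[(P[:,0]>.6)&(P[:,0]<.78)&(abs(P[:,1]+.02)<.1)&(P[:,2]>.0)&(P[:,2]<.06)];print(len(s))
```

```text
0.05 -0.12 17 [0.497 0.499] | 0.05 -0.16 51 [0.494 0.496] | 0.05 -0.2 48 [0.499 0.501] | 0.05 -0.24 50 [0.51  0.512] | 0.05 -0.28 47 [0.511 0.515] | 0.05 -0.35 40 [0.514 0.517] | 
0.08 -0.12 20 [0.497 0.499] | 0.08 -0.16 53 [0.494 0.497] | 0.08 -0.2 51 [0.498 0.5  ] | 0.08 -0.24 53 [0.51  0.512] | 0.08 -0.28 62 [0.51  0.512] | 0.08 -0.35 66 [0.515 0.521] | 
0.11 -0.12 22 [0.497 0.499] | 0.11 -0.16 74 [0.495 0.498] | 0.11 -0.2 67 [0.5   0.502] | 0.11 -0.24 58 [0.51  0.511] | 0.11 -0.28 63 [0.513 0.516] | 0.11 -0.35 62 [0.522 0.523] | 
0.135 -0.12 284 [0.5   0.576] | 0.135 -0.16 167 [0.502 0.508] | 0.135 -0.2 219 [0.506 0.516] | 0.135 -0.24 184 [0.51  0.518] | 0.135 -0.28 178 [0.514 0.521] | 0.135 -0.35 121 [0.521 0.525] | 
0.15 -0.12 24 [0.531 0.548] | 0.15 -0.16 221 [0.515 0.524] | 0.15 -0.2 89 [0.546 0.588] | 0.15 -0.24 93 [0.571 0.574] | 0.15 -0.28 102 [0.547 0.57 ] | 0.15 -0.35 240 [0.53  0.542] | 
cam in tool [ 7.31723524e-02  9.37330869e-05 -1.42986997e-01] [-0.13  0.01 -0.03  2.16  0.26  0.58 -0.53]
557
```

{"name": "apply_moves", "arguments": {
  "rows": "-0.1 -0.02 -0.05 0.006 0.008 -0.036 -1;-0.2 -0.04 -0.05 0.012 0.016 -0.071 -1;-0.3 -0.06 -0.05 0.018 0.024 -0.107 -1;-0.4 -0.08 -0.05 0.024 0.031 -0.143 -1;-0.5 -0.09 -0.05 0.03 0.039 -0.178 -1;-0.6 -0.1 -0.05 0.036 0.047 -0.214 -1;-0.7 -0.12 -0.05 0.042 0.055 -0.249 -1;-0.7 -0.12 -0.05 0.048 0.063 -0.285 -1"
}}

```text
clock: 6.33
tcp_pos: [0.4822, -0.0978, 0.2745]
tool_rot: [0.463, 0.876, 0.086, 0.104]
wrist_force: [0.1, 0.5, 0.8]
gripper_width: 0.999
gripper_force: 0.0
```

Run:
```python
from h import *
print(observe()["joints"].round(2))
plan((.4555,-.1975,.2),tool(93.8))
```

```text
[ 0.03  0.02  0.17  2.11 -0.16  0.77  0.9 ]
shift [-0.402 -0.634  0.396] turn [ 0.055   0.0713 -0.3283] mm 127.0 rows 3.052401949853032 8.557506789501039
```

{"name": "apply_moves", "arguments": {
  "rows": "-0.06 -0.1 0.05 0.007 0.009 -0.041 -1;-0.12 -0.2 0.1 0.014 0.018 -0.082 -1;-0.18 -0.3 0.15 0.021 0.027 -0.123 -1;-0.24 -0.4 0.2 0.028 0.036 -0.164 -1;-0.3 -0.5 0.25 0.035 0.045 -0.205 -1;-0.36 -0.58 0.3 0.042 0.054 -0.246 -1;-0.4 -0.634 0.38 0.049 0.063 -0.287 -1;-0.402 -0.634 0.396 0.055 0.0713 -0.3283 -1"
}}

```text
clock: 7.0
tcp_pos: [0.4554, -0.1965, 0.1981]
tool_rot: [-0.0, 1.0, 0.006, 0.005]
wrist_force: [-0.8, 0.8, -0.3]
gripper_width: 1.003
gripper_force: 0.0
```

{"name": "apply_moves", "arguments": {
  "rows": "0 0 0 0 0 0 -1;0 0 0 0 0 0 -1"
}}

```text
clock: 7.17
tcp_pos: [0.4571, -0.194, 0.2001]
tool_rot: [0.002, 1.0, 0.007, 0.008]
wrist_force: [-0.1, -0.2, 0.4]
gripper_width: 1.003
gripper_force: 0.0
```

Run:
```python
from h import *
print(observe()["joints"].round(2),observe()["tcp_pos"])
c=read_camera("wrist");P=pts(c);print(tang(P.reshape(-1,3),(.4575,-.198)))
save("w4.png",c["frame"])
plan((.4555,-.1975,.14),tool(93.8))
plan((.4555,-.1975,.071),tool(93.8))
```

```text
[ 0.18  0.24  0.19  2.02 -0.08  0.88  1.98] [ 0.4570987  -0.19399436  0.20014983]
(array([ 0.4569, -0.1966]), np.float64(12.648976493287051), 175, 'top', (((0.45008385181427, -0.1979312151670456), (0.04842355474829674, 0.030857574194669724), 89.53545379638672), np.float64(0.28271070694769385)))
shift [ 0.017 -0.028  0.405] turn [ 0.004   0.0053 -0.0226] mm 60.0 rows 1.4600101429688408 0.5932416457783272
shift [ 0.025 -0.034  0.864] turn [ 0.004   0.0053 -0.0226] mm 129.0 rows 3.1132234208091516 0.5932416457783272
```

View pics/w4.png

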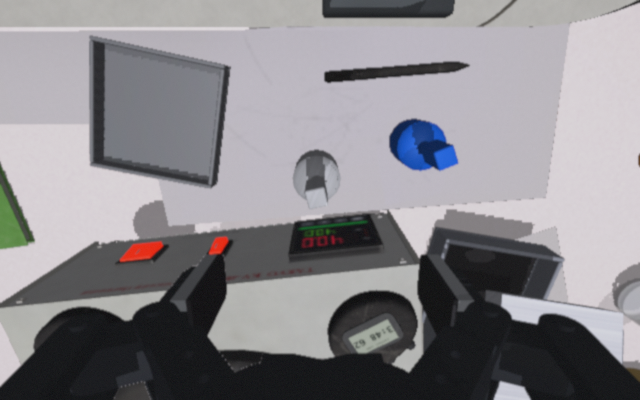

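Wrist view: the thick bob's tang is at (317,195), the tray is upper left, and the instrument front is below with about 8 mm of body clearance. The tang yaw here is about 12°, and this is the closer, better view.

Run:
```python
from h import *
plan((.4548,-.197,.14),tool(102))
plan((.4548,-.197,.072),tool(102))
```

```text
shift [ 0.022 -0.024  0.405] turn [ 0.0036  0.0056 -0.0682] mm 60.0 rows 1.4599468620075227 1.7224327697889794
shift [ 0.03  -0.03   0.858] turn [ 0.0036  0.0056 -0.0682] mm 128.0 rows 3.089222714339172 1.7224327697889794
```

{"name": "apply_moves", "arguments": {
  "rows": "0.022 -0.024 0.2 0.0036 0.0056 -0.035 -1;0.022 -0.024 0.405 0.0036 0.0056 -0.068 -1;0.022 -0.024 0.405 0.0036 0.0056 -0.068 -1;0.022 -0.024 0.405 0.0036 0.0056 -0.068 -1;0.022 -0.024 0.405 0.0036 0.0056 -0.068 -1"
}}

```text
clock: 7.63
tcp_pos: [0.4558, -0.1976, 0.1422]
tool_rot: [-0.104, 0.995, -0.001, 0.002]
wrist_force: [0.9, -0.2, -0.3]
gripper_width: 1.0
gripper_force: 0.0
```

Run:
```python
from h import *
print(observe()["joints"].round(2),observe()["tcp_pos"])
c=read_camera("wrist");P=pts(c);print(tang(P.reshape(-1,3),(.4575,-.198)))
plan((.4548,-.197,.072),tool(102))
```

```text
[ 0.21  0.33  0.15  2.06 -0.07  0.75  2.19] [ 0.45583721 -0.19761241  0.14219954]
(array([ 0.457 , -0.1965]), np.float64(12.507900259918875), 328, 'top', (((0.4503476917743683, -0.19994118809700012), (0.030490392819046974, 0.04911527782678604), 12.277510643005371), np.float64(0.22494378463688536)))
shift [0.01  0.008 0.471] turn [-0.0008  0.0013 -0.0002] mm 70.0 rows 1.694518057101087 0.03811835697704088
```

{"name": "apply_moves", "arguments": {
  "rows": "0.01 0.006 0.15 -0.0008 0.0013 0 -1;0.01 0.006 0.3 -0.0008 0.0013 0 -1;0.01 0.006 0.4 -0.0008 0.0013 0 -1;0.01 0.006 0.47 -0.0008 0.0013 0 -1;0.01 0.006 0.47 -0.0008 0.0013 0 -1;0.01 0.006 0.47 -0.0008 0.0013 0 -1"
}}

```text
clock: 8.18
tcp_pos: [0.4543, -0.197, 0.0713]
tool_rot: [-0.105, 0.994, 0.0, -0.001]
wrist_force: [0.2, -0.2, -0.1]
gripper_width: 1.003
gripper_force: 0.0
```

{"name": "apply_moves", "arguments": {
  "rows": "0 0 0 0 0 0 1;0 0 0 0 0 0 1;0 0 0 0 0 0 1;0 0 0 0 0 0 1;0 0 0 0 0 0 1;0 0 0 0 0 0 1;0 0 0 0 0 0 1;0 0 0 0 0 0 1"
}}

```text
clock: 8.85
tcp_pos: [0.4539, -0.1967, 0.0707]
tool_rot: [-0.106, 0.994, 0.001, -0.001]
wrist_force: [-0.3, -0.1, 3.4]
gripper_width: 0.176
gripper_force: 58.4
```

{"name": "apply_moves", "arguments": {
  "rows": "0 0 -0.2 0 0 0 1;0 0 -0.4 0 0 0 1;0 0 -0.6 0 0 0 1;0 0 -0.8 0 0 0 1;0 0 -0.95 0 0 0 1;0 0 -0.95 0 0 0 1;0 0 -0.95 0 0 0 1"
}}

```text
clock: 9.43
tcp_pos: [0.4545, -0.1969, 0.2136]
tool_rot: [-0.106, 0.994, 0.0, -0.0]
wrist_force: [-0.3, 0.4, -0.5]
gripper_width: 0.174
gripper_force: 59.2
```

Run:
```python
from h import *
o=observe();print(o["joints"].round(2),o["tcp_pos"],o["gripper_width"])
c=read_camera("wrist");P=pts(c)[:, :].reshape(-1,3)
s=P[(abs(P[:,0]-.40)<.09)&(abs(P[:,1]+.35)<.09)&(P[:,2]>.016)&(P[:,2]<.027)];print(len(s),cv2.minAreaRect(s[:,:2].astype(np.float32)))
T=(P-o["tcp_pos"])@R.from_quat(o["tool_rot"]).as_matrix();b=T[(np.hypot(T[:,0],T[:,1])<.035)&(T[:,2]>.03)&(T[:,2]<.1)];print("underside",np.percentile(b[:,2],[90,99]),b[b[:,2]>.035].mean(0))
plan((.400,-.350,.22),tool(102))
```

```text
[ 0.2   0.23  0.17  2.   -0.05  0.92  2.17] [ 0.45447338 -0.19688087  0.21359834] 0.17424041193441195
2643 ((0.3999527096748352, -0.35029107332229614), (0.1213737204670906, 0.12019505351781845), 78.19039154052734)
underside [0.06263603 0.0666962 ] [ 0.01608609 -0.00010365  0.04991106]
shift [ 0.565 -0.925 -0.051] turn [ 0.0006 -0.0011  0.0008] mm 162.0 rows 3.9022766619166456 0.03624534324623425
```

{"name": "apply_moves", "arguments": {
  "rows": "0.12 -0.2 -0.03 0 0 0 1;0.24 -0.4 -0.05 0 0 0 1;0.36 -0.6 -0.05 0 0 0 1;0.48 -0.8 -0.05 0 0 0 1;0.565 -0.925 -0.05 0 0 0 1;0.565 -0.925 -0.05 0 0 0 1;0.565 -0.925 -0.05 0 0 0 1"
}}

```text
clock: 10.07
tcp_pos: [0.3986, -0.3508, 0.2183]
tool_rot: [-0.104, 0.995, 0.002, -0.003]
wrist_force: [0.1, 1.6, -1.4]
gripper_width: 0.181
gripper_force: 59.2
```

Run:
```python
from h import *
o=observe();print(o["tcp_pos"]);plan((.399,-.350,.0765),tool(102))
```

```text
[ 0.39858612 -0.35084635  0.21826186]
shift [-0.009  0.001  0.945] turn [ 0.0013 -0.0019 -0.0004] mm 141.0 rows 3.399640157870381 0.05769634376777393
```

{"name": "apply_moves", "arguments": {
  "rows": "0 0 0.2 0 0 0 1;0 0 0.4 0 0 0 1;0 0 0.6 0 0 0 1;0 0 0.75 0 0 0 1;0 0 0.85 0 0 0 1;0 0 0.92 0 0 0 1;0 0 0.945 0 0 0 1;0 0 0.945 0 0 0 1"
}}

```text
clock: 10.73
tcp_pos: [0.3999, -0.3489, 0.0776]
tool_rot: [-0.106, 0.994, 0.001, -0.002]
wrist_force: [1.0, 0.2, -2.1]
gripper_width: 0.173
gripper_force: 59.0
```

{"name": "apply_moves", "arguments": {
  "rows": "0 0 0 0 0 0 1;0 0 0 0 0 0 1"
}}

```text
clock: 10.9
tcp_pos: [0.4008, -0.3504, 0.0797]
tool_rot: [-0.106, 0.994, 0.0, -0.001]
wrist_force: [-0.5, -0.4, -1.5]
gripper_width: 0.177
gripper_force: 59.0
```

Run:
```python
from h import *
plan((.399,-.350,.0750),tool(102))
```

```text
shift [0.011 0.005 0.031] turn [ 0.0001 -0.0004  0.0008] mm 5.0 rows 0.12047351963633107 0.023731651936022044
```

{"name": "apply_moves", "arguments": {
  "rows": "0 0 0.015 0 0 0 1;0 0 0.031 0 0 0 1;0 0 0.031 0 0 0 1;0 0 0.031 0 0 0 1"
}}

```text
clock: 11.23
tcp_pos: [0.4007, -0.3506, 0.0747]
tool_rot: [-0.106, 0.994, -0.0, -0.001]
wrist_force: [-0.4, -0.4, 3.3]
gripper_width: 0.178
gripper_force: 59.6
```

Contact with the floor (3 N, at the expected height). Releasing and lifting.

{"name": "apply_moves", "arguments": {
  "rows": "0 0 0 0 0 0 -1;0 0 0 0 0 0 -1;0 0 0 0 0 0 -1;0 0 0 0 0 0 -1;0 0 0 0 0 0 -1;0 0 0 0 0 0 -1;0 0 0 0 0 0 -1;0 0 0 0 0 0 -1"
}}

```text
clock: 11.9
tcp_pos: [0.4, -0.3501, 0.074]
tool_rot: [-0.106, 0.994, 0.001, -0.001]
wrist_force: [1.4, 0.8, -0.2]
gripper_width: 0.997
gripper_force: 0.0
```

{"name": "apply_moves", "arguments": {
  "rows": "0 0 -0.15 0 0 0 -1;0 0 -0.35 0 0 0 -1;0 0 -0.6 0 0 0 -1;0 0 -0.8 0 0 0 -1;0 0 -1 0 0 0 -1;0 0 -1 0 0 0 -1;0 0 -1 0 0 0 -1"
}}

```text
clock: 12.48
tcp_pos: [0.4013, -0.3509, 0.2259]
tool_rot: [-0.106, 0.994, -0.001, 0.0]
wrist_force: [-0.8, -0.1, -0.7]
gripper_width: 0.998
gripper_force: 0.0
```

Run:
```python
from h import *
a=read_camera("wrist")["frame"];c=read_camera("side");print(observe()["tcp_pos"])
P=pts(c).reshape(-1,3);print(tang(P,(.403,-.35),.074,.1))
im=np.hstack([cv2.resize(c["frame"][140:340,230:430],(400,400),interpolation=cv2.INTER_CUBIC),cv2.resize(a,(400,250)).repeat(1,0) if 0 else cv2.copyMakeBorder(cv2.resize(a,(400,250)),0,150,0,0,cv2.BORDER_CONSTANT)]);save("end.png",im)
```

```text
[ 0.39998091 -0.34972288  0.22323139]
(array([ 0.4041, -0.3506]), np.float64(11.212335445597475), 54, 'top', (((0.4000401794910431, -0.34601521492004395), (0.05814341828227043, 0.04934598505496979), 36.68523025512695), np.float64(0.32287135436080666)))
```

View pics/end.png

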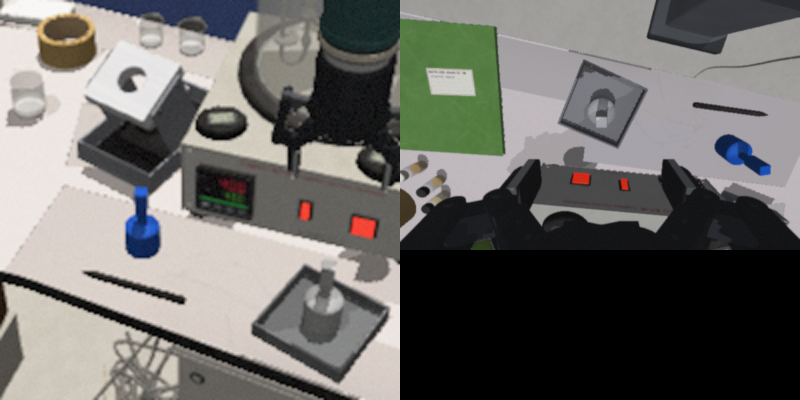

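The thick bob stands upright in the reject tray at (323,305), and the pen, tape, beaker and blue bob are unmoved. Last, I'll check the thin bob inside the catch tray from the now unobstructed scene camera.

Run:
```python
from h import *
c=read_camera("scene");P=pts(c);o=np.array([.585,-.0068]);ex=np.array([np.cos(np.radians(-10.5)),np.sin(np.radians(-10.5))]);ey=np.array([-ex[1],ex[0]])
g=o+.055*ex
d=P[...,:2]-g;x=d@ex;y=d@ey;z=P[...,2]
k=(abs(x)<.098)&(abs(y)<.058)&(z>.012)&(z<.06)
print(k.sum(),x[k].min(),x[k].max(),y[k].min(),y[k].max(),np.percentile(z[k],[50,99]))
save("fin.png",cv2.resize(c["frame"][150:290,220:450],None,fx=3.4,fy=3.4,interpolation=cv2.INTER_CUBIC))
```

```text
Traceback (most recent call last):
ValueError: zero-size array to reduction operation minimum which has no identity
```

Run:
```python
from h import *
plan((.45,-.21,.32),tool(55))
```

```text
shift [-0.52   0.842 -0.648] turn [ 0.0004 -0.0017  0.2619] mm 177.0 rows 4.253901284152881 6.584674331020001
```

{"name": "apply_moves", "arguments": {
  "rows": "-0.08 0.12 -0.2 0 0 0.037 -1;-0.16 0.24 -0.35 0 0 0.075 -1;-0.24 0.36 -0.5 0 0 0.112 -1;-0.32 0.48 -0.6 0 0 0.15 -1;-0.4 0.6 -0.65 0 0 0.187 -1;-0.47 0.72 -0.65 0 0 0.225 -1;-0.52 0.842 -0.65 0 0 0.262 -1;-0.52 0.842 -0.65 0 0 0.262 -1"
}}

```text
clock: 13.3
tcp_pos: [0.4512, -0.206, 0.32]
tool_rot: [0.3, 0.954, 0.001, -0.003]
wrist_force: [0.8, 0.1, -1.2]
gripper_width: 0.998
gripper_force: 0.0
```

Run:
```python
from h import *
print(observe()["joints"].round(2));plan((.53,-.08,.31),tool(10))
```

```text
[ 0.13  0.11  0.26  1.87 -0.03  1.16  1.36]
shift [0.05  0.989 0.066] turn [-0.0009 -0.0019  0.2503] mm 148.0 rows 3.5711530451337925 6.29247788332038
```

{"name": "apply_moves", "arguments": {
  "rows": "0.01 0.15 0 0 0 0.036 -1;0.01 0.3 0 0 0 0.072 -1;0.02 0.45 0 0 0 0.108 -1;0.03 0.6 0 0 0 0.143 -1;0.04 0.75 0 0 0 0.18 -1;0.05 0.9 0.03 0 0 0.215 -1;0.05 0.98 0.06 0 0 0.25 -1;0.05 0.98 0.06 0 0 0.25 -1"
}}

```text
clock: 13.97
tcp_pos: [0.5289, -0.0831, 0.3098]
tool_rot: [0.642, 0.767, -0.002, -0.003]
wrist_force: [0.2, 0.9, 0.4]
gripper_width: 1.001
gripper_force: 0.0
```

Run:
```python
from h import *
plan((.65,.01,.28),tool(0))
```

```text
shift [0.468 0.906 0.194] turn [-0.0022 -0.0007  0.0563] mm 155.0 rows 3.733026866225249 1.4176055476705025
```

{"name": "apply_moves", "arguments": {
  "rows": "0.1 0.2 0.0 0 0 0.01 -1;0.2 0.4 0 0 0 0.02 -1;0.3 0.6 0.05 0 0 0.04 -1;0.4 0.8 0.1 0 0 0.055 -1;0.46 0.9 0.1 0 0 0.055 -1;0.46 0.9 0.1 0 0 0.055 -1;0.46 0.9 0.1 0 0 0.055 -1"
}}

```text
clock: 14.55
tcp_pos: [0.6492, 0.0046, 0.2955]
tool_rot: [0.706, 0.709, -0.002, -0.002]
wrist_force: [-0.2, 0.2, -0.0]
gripper_width: 1.003
gripper_force: 0.0
```

Run:
```python
from h import *
c=read_camera("wrist");P=pts(c);o=np.array([.585,-.0068]);a=np.radians(-10.5);ex=np.array([np.cos(a),np.sin(a)]);ey=np.array([-ex[1],ex[0]])
d=P[...,:2]-(o+.055*ex);x=d@ex;y=d@ey;z=P[...,2]
k=(abs(x)<.098)&(abs(y)<.058)&(z>.012)&(z<.06)
print(k.sum());save("fin.png",c["frame"])
if k.any(): print(x[k].min(),x[k].max(),y[k].min(),y[k].max(),np.percentile(z[k],[50,99]))
```

```text
1749
-0.00305987053920438 0.09772862998894505 -0.057619821562003445 0.05793734244187621 [0.03492063 0.05757664]
```

View pics/fin.png

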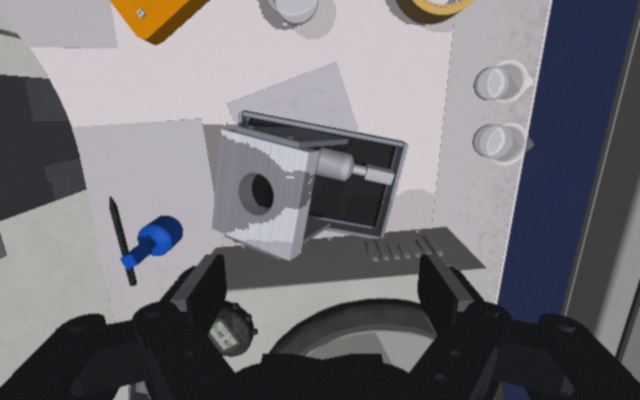

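The thin bob lies in the catch tray at (350,167), inside the walls. The arm is clear, so I'm handing the job in.

```bash
python3 -c "
from cell import *
print(close_job())"
```

```text
the job is handed in; nothing more can be done
None
```

The job is handed in at about 15 s on the robot's clock, with no verdict returned: the 36 mm bob slid through the bore and lies in the catch tray, the 46 mm bob stands upright in the reject tray, and I left the pen, beaker, tape and blue look-alike alone.

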